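# Set the sprung extraction damper to half open on its stop pin

### The arm

A 7-joint arm with a two-finger parallel gripper is mounted at the origin on the work surface. World frame = base frame: x ahead of the robot, y to its left, z up, the work surface at z = 0. Lengths are in m, angles in rad, forces in N, time in s.
With the tool pointing down it reaches from about 0.425 to 0.925 m from the base axis. Payload 6.8 kg.
Tool frame: the origin (TCP) lies on the centre line of the jaws, within the pads' length; the fingertips stand 11 mm ahead of it and the grasp point (between the pads) lies 8 mm behind it; z points along the fingers, y is the direction in which the jaws open and shut (so a half turn about z gives the same grasp; the last joint's range is limited). The gripper opens to 85 mm and grips with 20 to 120 N. Pads are 22 mm wide; open, the fingers measure 114 mm over their backs; the gripper's body (76 mm by 85 mm) begins 54 mm behind the grasp point. The pads swing forward as they close: fully open they stand 13 mm farther back than shut.
Start: joints at [-1.37, 0.477, 0.022, 1.555, -0.011, 1.109, -0.083], TCP at [0.205, 0.643, 0.242] pointing down, gripper open.
Joint ranges: [-2.96, 2.96], [-0.34, 2.1], [-1.41, 1.46], [0.24, 2.44], [-1.37, 4.51], [0.17, 1.92], [-2.96, 2.96]. Speed limits (rad/s): [2.39, 2.39, 3.14, 3.14, 3.14, 3.14, 3.14].

### API

Orientations are given as a rotation vector (axis times angle).
In Python, from bench import r gives the robot as it stands.
- The arm moves only by the tool send_rows, never from a script. Its argument "deltas" is a list of rows, each a list of 7 numbers: the opening, from 0 (shut) to 1 (fully open), then the shift along the tool's x, y, z as a fraction of full scale, then the turn, a rotation vector about the tool's x, y, z as a fraction of full scale. In form: [[hand, x, y, z, ax, ay, az], ...]. A call has 1 to 20 rows; each row is the pose to reach, as a shift and turn from the pose commanded when the call began, along the tool's axes at that moment, turning the shorter way round; what a row does not reach only later rows make up. Full scale, the value 1, is 150 mm for a shift and 180 degrees for a turn. A row lasts 1/12 s, in which the tool goes at most 41.7 mm and 7.16 degrees, less where a joint would pass 70% of its speed; a pose out of reach is approached as far as the arm can. A call with a number of a shift or a turn outside -1 to 1 is refused whole. A call with a gripper value outside its range is refused whole. The fingers move at their own pace and stop on an object; "squeeze" is the grip in N (left out, the last holds). Time passes only in rows, so rows that repeat a pose let the fingers close. It gives the time, the measured TCP pose, the force and the opening at its end, in the units of the state.
- r.get_obs(): the state, without advancing time (a new reading comes with each control period).
- r.grab_frame(name): name is "side" or "top" or "wrist"; returns a dict with "pixels" (420x560x3 uint8, red, green, blue), "camera_matrix" (3x3 intrinsics, pixels), "rvec" (rotation vector, rad) and "tvec" (3), from world to camera coordinates, as OpenCV has them. Camera axes: x right, y down, z forward; pixel columns grow to the right and rows downward; lengths in m; the calibration is good to about 2 mm. The wrist camera is an equidistant fisheye: a pixel r from the principal point sees the ray r / f radians off the axis. A picture is of the moment at which its call begins. There is no depth.
- r.hand_in(): hands the job in, once; it reports no verdict.
The state is a dict: "clock": time; "joints": joint angles; "qvel": joint speeds; "tau": joint torques, N m; "tcp_pos": TCP position; "orientation": TCP orientation; "contact_force": force on the tool from outside, world axes, zero at the start; "moment": the same for the moment, N m; "grip_width": finger opening in m.
Only numpy, scipy, OpenCV 4.12 (cv2) and the standard library are available. Lean on these libraries where they do the work, as an engineer would, in place of code of your own. Each camera call takes 0.05 s, during which the arm holds its last target. There are 200 camera calls.

### The job

Set the extraction damper with the blue push face to half open: gently push its sprung slide all the way back with your fingertips, then let it go so that it springs back and is caught at mid position by its stop pin, and finish with the hand clear. Push only: do not grip anything, do not touch the red-headed stop pins, keep the orange damper shut, and leave the beaker, bottle and jar standing where they are.

Things in the scene. Friction and masses are not known exactly. Their poses are not given: they have to be found in the camera images.
- blue_push (a point): Centre of the blue slide's flat upright push face, 41 mm above the bench; rides with the slide. x axis: level push direction (away from the robot, turned up to 0.3 rad either way); y: along the face; z: up. The face is 92 mm wide, from 16 to 66 mm above the bench; behind it the blue block slopes down, so there is nothing to grip.
- blue_damper: Blue damper's base, fixed to the bench; origin at bench height 100 mm behind the shut face, x axis = push direction. White plate 280 x 130 mm, 14 mm thick, reaching 15 mm in front of the shut face; side guides 32 mm high; steel bridge with the stop pin 65 mm behind the origin, 65 mm high; behind it a hose box 74 mm high and a spigot. Which damper is left or right changes.
- blue_slide (a joint): Blue slide's travel in m: 0 = shut (start), 0.06 = fully back on its end stop, 0.03 = half open on the stop pin. Spring back towards 0: about 2 N at 0, 5.5 N at 0.03, 9 N at 0.06; damping 25 N per m/s. Its brass ramp lifts the pin (about 2 N more); past 0.031 the pin drops behind the ramp, and on release the ramp stops against it.
- blue_pin (a joint): Lift of the blue damper's stop pin in m: 0 = down, up to about 0.013 while the ramp passes under it. It drops by its own spring.
- blue_pin_top (a point): Top of the red head (20 mm across) of the blue damper's stop pin, 90 mm above the work surface when down, on the damper's centre line, 165 mm behind the shut push face. Not to be touched.
- orange_push (a point): The same point and axes on the push face of the orange damper, which is the same device in orange and stays shut.
- orange_slide (a joint): Travel of the orange slide in m; 0 = shut, and so it must stay.
- orange_pin_top (a point): Top of the red head of the orange damper's stop pin, placed as on the blue one. Not to be touched.
- beaker: Green open plastic beaker, 60 mm across, 85 mm high, loose, standing on the bench between the dampers' fronts; origin at the centre of its underside. Bystander.
- bottle: Amber bottle, 64 mm across, 150 mm high, loose, upright, to one outer side of the dampers; origin at the centre of its underside. Bystander.
- jar: White jar with black cap, 68 mm across, 85 mm high, loose, to one outer side of the dampers; origin at the centre of its underside. Bystander.

How it is judged:
On the way, in this order (a step that is already met when the one before it is completed fails the run):
1. the blue slide is pushed all the way back (at least 52 of its 60 mm) (value of joint blue_slide above 0.052 m), for 0.1 s.
2. the blue slide, let go, has come back onto its stop pin at mid position (value of joint blue_slide between 0.026 and 0.034 m and value of joint blue_pin below 0.004 m and contact force between the fingers and blue_slide below 0.3 N), for 0.3 s.
At the end, for the whole second after the job is handed in: The blue slide rests on its stop pin at mid position (joint 26 to 34 mm, pin down to within 4 mm, at rest); the orange slide is shut (within 4 mm); beaker, bottle and jar stand upright within 20 mm of where they stood (value of joint blue_slide between 0.026 and 0.034 m and value of joint each of blue_pin, orange_slide below 0.004 m and velocity of joint blue_slide between -0.005 and 0.005 m/s and distance of each of beaker, bottle, jar from where it was at the start of the episode below 0.02 m and angle between each of beaker, bottle, jar's own z axis and vertical below 0.15 rad); the robot touches nothing.
It fails at once if the orange slide is pushed more than 10 mm (value of joint orange_slide above 0.01 m).
It fails at once if a stop pin is touched by the robot (contact force between any of the fingers, the arm and blue_pin above 0.5 N or contact force between any of the fingers, the arm and orange_pin above 0.5 N).
It fails at once if the slide is clamped or rammed (over 60 N from the fingers) (contact force between the fingers and blue_slide above 60 N).
It fails at once if beaker, bottle or jar is lifted, tipped or shoved more than 20 mm (not (distance of beaker from where it was at the start of the episode below 0.02 m and angle between beaker's own z axis and vertical below 0.15 rad) or not (distance of bottle from where it was at the start of the episode below 0.02 m and angle between bottle's own z axis and vertical below 0.15 rad) or not (distance of jar from where it was at the start of the episode below 0.02 m and angle between jar's own z axis and vertical below 0.15 rad) or height (world z) of any of beaker, bottle, jar above 0.012 m).
It also fails if it takes over 32 s, if anything falls off the work surface, if the arm or the gripper's body presses on something with over 40 N, if the wrist force passes 120 N, or if a joint passes its speed limit or range.

## Working session

There is one attempt and no reset: what is moved stays moved. The work goes in short steps, Python scripts to look and compute and a tool call to move; the robot and the scene stay as the last step left them, time stands still between calls to the robot, and variables do not carry over. Pictures are saved under pics/ and viewed, about 8 in all and at most 12, crops included, and the job is handed in when it is done.

Besides the shell and the picture viewer there is one more tool, called after "Call:" as a command line: name --pt "numbers of a row" for each row, then --argument value for the rest. send_rows: Moves the arm, as the interface text tells. Shift numbers are shares of 150 mm and turn numbers shares of 180 degrees, none past 1 either way. Its arguments: {"type":"object","properties":{"deltas":{"type":"array","items":{"type":"array","items":{"type":"number"}}},"squeeze":{"type":"number"}},"required":["deltas"]}

```bash
mkdir -p pics
python3 - <<'E'
from bench import r
import cv2,pickle
o=r.get_obs();print(o)
d={}
for n in("top","side"):
    f=r.grab_frame(n);d[n]=f;cv2.imwrite(f"pics/{n}0.png",f["pixels"][:,:,::-1]);print(n,f["camera_matrix"],f["rvec"],f["tvec"])
pickle.dump(d,open("f0.pkl","wb"))
E
```

```text
{'clock': 0.0, 'joints': array([-1.3701048 ,  0.47778786,  0.02233775,  1.55645176, -0.01147186,
        1.10932323, -0.08311559]), 'qvel': array([-1.28833984e-06, -2.92009064e-04,  2.00892080e-06,  2.75723357e-05,
       -3.66552394e-03,  1.09505329e-03, -9.95969353e-04]), 'tau': array([ 5.99228915e-04, -5.96460056e+01,  1.60813842e+00, -2.81198716e+01,
        1.25054520e-02,  9.18241072e-03, -7.56527982e-06]), 'tcp_pos': array([0.20498139, 0.64251543, 0.24133376]), 'orientation': array([-4.83073139e-01, -3.10410430e+00,  2.88680987e-03]), 'contact_force': array([ 0.07832167, -0.19361105,  0.37346437]), 'moment': array([-0.01669116, -0.00762319,  0.04122248]), 'grip_width': 0.08515142668582694}
top [[475.65631201   0.         281.54092482]
 [  0.         475.65631201 203.12584217]
 [  0.           0.           1.        ]] [ 2.12211869 -2.14931882  0.17497226] [0.01750943 0.54985581 1.38991095]
side [[403.21966861   0.         278.75990045]
 [  0.         403.21966861 214.02591712]
 [  0.           0.           1.        ]] [ 0.32381626 -2.66003677  1.44255705] [0.54601095 0.15728769 0.89059663]
```

View pics/top0.png

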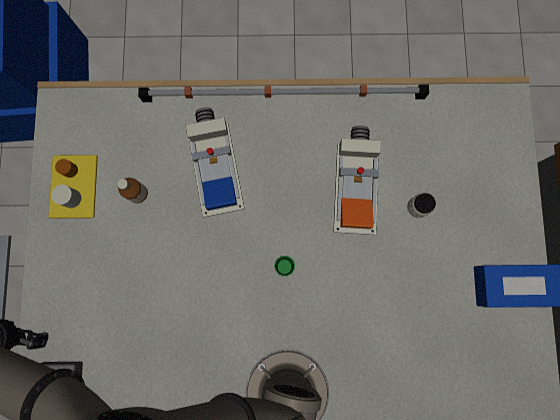

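View pics/side0.png

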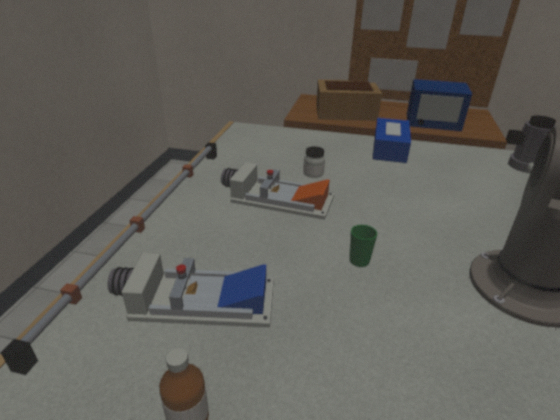

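Top view: blue damper at about (218,190), with its pin at (210,152). The orange one is at (357,210), beaker (285,266), bottle (130,188) and jar (423,204). The side view shows the blue face's edge near (267,268)–(267,312).

```bash
cat > h.py <<'E'
import numpy as np,cv2,pickle
def ray(f,p,z):
    R=cv2.Rodrigues(np.array(f["rvec"]))[0];t=np.array(f["tvec"]).ravel();C=-R.T@t
    d=R.T@np.linalg.inv(f["camera_matrix"])@np.array([p[0],p[1],1.]);return C+d*(z-C[2])/d[2]
def proj(f,P): return cv2.projectPoints(np.float64(P).reshape(-1,1,3),np.array(f["rvec"]),np.array(f["tvec"]),f["camera_matrix"],None)[0].reshape(-1,2)
def mask(f,lo,hi,roi):
    h=cv2.cvtColor(f["pixels"],cv2.COLOR_RGB2HSV);m=cv2.inRange(h,lo,hi);k=np.zeros_like(m);x0,y0,x1,y1=roi;k[y0:y1,x0:x1]=m[y0:y1,x0:x1];return k
def big(m): return max(cv2.findContours(m,cv2.RETR_EXTERNAL,cv2.CHAIN_APPROX_NONE)[0],key=cv2.contourArea)
def cen(m): y,x=np.nonzero(m);return x.mean(),y.mean(),len(x)
E
python3 - <<'E'
from h import *
np.set_printoptions(precision=4,suppress=True)
d=pickle.load(open("f0.pkl","rb"));t,s=d["top"],d["side"]
for f in(t,s):
    R=cv2.Rodrigues(np.array(f["rvec"]))[0];print("cam",-R.T@np.array(f["tvec"]).ravel())
for n,m,roi in(("top",t,(190,165,250,220)),("side",s,(200,250,290,330))):
    k=mask(m,(105,120,50),(130,255,255),roi);c=big(k)
    print(n,"blue area",cv2.contourArea(c),"poly",cv2.approxPolyDP(c,2.5,True).reshape(-1,2).tolist())
    print("rect",cv2.boxPoints(cv2.minAreaRect(c)))
R=lambda f,roi: cv2.bitwise_or(mask(f,(0,150,90),(6,255,255),roi),mask(f,(174,150,90),(180,255,255),roi))
for roi in((200,143,220,160),(350,163,370,178)):
    c=cen(R(t,roi));print("pin",c,ray(t,c,.09))
c=cen(R(s,(170,258,195,280)));print("pin side",c,ray(s,c,.088))
for n,p,z in(("beaker",(285,266),.06),("bottle",(124,185),.15),("jar",(424,202),.085)):print(n,ray(t,p,z))
a=t["pixels"][95:245,180:260];a=cv2.resize(a,None,fx=4,fy=4,interpolation=cv2.INTER_CUBIC)
b=cv2.resize(s["pixels"][240:340,100:290],None,fx=2.4,fy=2.4,interpolation=cv2.INTER_CUBIC)
o=np.zeros((600,790,3),np.uint8);o[:600,:320]=a;o[:b.shape[0],325:325+b.shape[1]]=b
cv2.imwrite("pics/c1.png",o[:,:,::-1])
E
```

```text
cam [0.3159 0.0114 1.461 ]
cam [0.3869 0.7704 0.6106]
top blue area 774.5 poly [[231, 177], [202, 182], [206, 208], [235, 202]]
rect [[200.0385 182.1923]
 [231.     176.    ]
 [236.2692 202.3462]
 [205.3077 208.5385]]
side blue area 1392.5 poly [[265, 266], [226, 276], [218, 305], [249, 306], [250, 302], [253, 307], [254, 303], [258, 305], [255, 311], [261, 309], [262, 303], [259, 305], [258, 302], [262, 301]]
rect [[217.9    305.7   ]
 [224.52   259.36  ]
 [267.36   265.48  ]
 [260.7401 311.82  ]]
pin (np.float64(209.5), np.float64(150.5), 30) [0.7041 0.223  0.09  ]
pin (np.float64(360.6), np.float64(170.03333333333333), 30) [ 0.6387 -0.2243  0.09  ]
pin side (np.float64(180.65625), np.float64(267.6875), 32) [0.7063 0.2261 0.088 ]
beaker [0.3613 0.0028 0.06  ]
bottle [0.5901 0.453  0.15  ]
jar [ 0.5414 -0.4072  0.085 ]
```

View pics/c1.png

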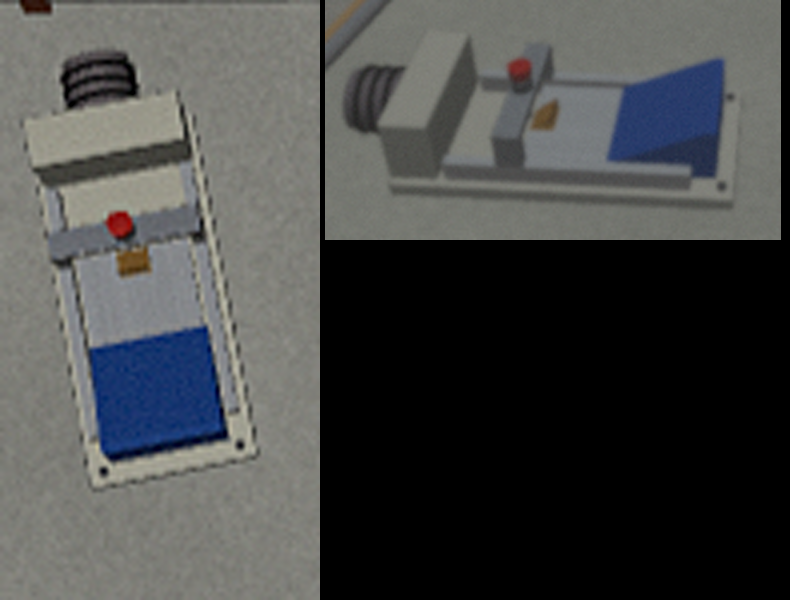

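The crop shows the face's top edge at roughly (205,207.5)–(235.5,202) in the top view. The plate's front corners are at (203.5,217) and (244,208).

Run:
```python
from h import *
np.set_printoptions(precision=4,suppress=True)
d=pickle.load(open("f0.pkl","rb"));t,s=d["top"],d["side"]
pin=np.array([.705,.2245])
a=ray(t,(205.2,207.3),.066)[:2];b=ray(t,(235.3,201.8),.066)[:2]
e=a-b;print("face",a,b,np.linalg.norm(e),"mid",(a+b)/2,"yaw from edge",np.arctan2(-e[0],e[1]))
a2=ray(t,(203.5,217),.014)[:2];b2=ray(t,(244,208.2),.014)[:2];e=a2-b2
print("plate",a2,b2,np.linalg.norm(e),"yaw",np.arctan2(-e[0],e[1]),"mid",(a2+b2)/2)
for m in((a+b)/2,(a2+b2)/2): v=pin-m;print("dist",np.linalg.norm(v),"yaw",np.arctan2(v[1],v[0]))
c=ray(s,(100+721/2.4-325/2.4,240+60/2.4),.066);print("side edge far top",c)
c=ray(s,(100+(735-325)/2.4,240+202/2.4),.0);print("plate near corner",c)
from bench import r
o=r.get_obs();R=cv2.Rodrigues(o["orientation"])[0];print(R)
```

```text
face [0.5369 0.2373] [0.5524 0.148 ] 0.09063996747115148 mid [0.5446 0.1927] yaw from edge 0.17086392092710725
plate [0.5151 0.2505] [0.5408 0.1262] 0.12694387169199983 yaw 0.20414567223349175 mid [0.528  0.1884]
dist 0.16348227078825484 yaw 0.19602078648168852
dist 0.18066894375306547 yaw 0.20119348583220678
side edge far top [0.5553 0.1523 0.066 ]
plate near corner [0.5188 0.2454 0.    ]
[[-0.9527  0.3039 -0.0004]
 [ 0.3039  0.9527 -0.0016]
 [-0.0001 -0.0017 -1.    ]]
```

Call:
send_rows --pt "0 -0.1 -0.1 0 0 0 0" --pt "0 -0.25 -0.23 0 0 0 0" --pt "0 -0.4 -0.37 0 0 0 0" --pt "0 -0.55 -0.51 0 0 0 0" --pt "0 -0.7 -0.65 0 0 0 0" --pt "0 -0.82 -0.76 0 0 0 0" --pt "0 -0.87 -0.81 0 0 0 0" --pt "0 -0.87 -0.81 0 0 0 0" --squeeze 20

```text
clock: 0.77
tcp_pos: [0.2944, 0.4852, 0.2423]
orientation: [0.49, 3.103, -0.002]
contact_force: [-0.3, -0.6, 0.3]
grip_width: -0.0002
```

Call:
send_rows --pt "0 -0.1 -0.1 0 0 0 0" --pt "0 -0.25 -0.23 0 0 0 0" --pt "0 -0.4 -0.37 0 0 0 0" --pt "0 -0.55 -0.51 0 0 0 0" --pt "0 -0.7 -0.65 0 0 0 0" --pt "0 -0.82 -0.76 0 0 0 0" --pt "0 -0.87 -0.81 0 0 0 0" --pt "0 -0.87 -0.81 0 0 0 0"

```text
clock: 1.43
tcp_pos: [0.3807, 0.3316, 0.2423]
orientation: [0.487, 3.103, -0.0]
contact_force: [0.2, -0.3, 0.8]
grip_width: -0.0001
```

Call:
send_rows --pt "0 -0.1 -0.1 0 0 0 -0.02" --pt "0 -0.25 -0.23 0 0 0 -0.04" --pt "0 -0.4 -0.37 0 0 0 -0.07" --pt "0 -0.55 -0.51 0 0 0 -0.1" --pt "0 -0.7 -0.65 0 0 0 -0.13" --pt "0 -0.82 -0.76 0 0 0 -0.15" --pt "0 -0.87 -0.81 0 0 0 -0.16" --pt "0 -0.87 -0.81 0 0 0 -0.16" --pt "0 -0.87 -0.81 0 0 0 -0.16" --pt "0 -0.87 -0.81 0 0 0 -0.16"

```text
clock: 2.27
tcp_pos: [0.4666, 0.1797, 0.2422]
orientation: [0.308, -3.126, -0.001]
contact_force: [1.0, -0.4, 0.7]
grip_width: 0.0
```

```bash
cat >> h.py <<'E'
C=np.array([.5431,.1925]);Y=.195;U=np.array([np.cos(Y),np.sin(Y)]);V=np.array([-np.sin(Y),np.cos(Y)])
def st():
    from bench import r
    o=r.get_obs();R=cv2.Rodrigues(o["orientation"])[0];p=o["tcp_pos"]
    print("t",round(o["clock"],2),"p",p.round(4),"push/face coords",(p[:2]-C)@U,(p[:2]-C)@V,"tool y az-goal(deg)",np.degrees(np.arctan2(R[1,1],R[0,1])-Y)-90,"tilt",R[:,2].round(3),"F",o["contact_force"].round(2),"w",o["grip_width"])
    return R,p
E
python3 -c "
from h import *
R,p=st();g=np.r_[C-.05*U,p[2]];print('to -50mm, in tool frac',R.T@(g-p)/.15)"
```

```text
t 2.27 p [0.4666 0.1797 0.2422] push/face coords -0.07751441380056287 0.002245988823054645 tool y az-goal(deg) 0.07770691724519452 tilt [-0.     0.001 -1.   ] F [ 0.99 -0.39  0.73] w 2.0791147470339262e-05
to -50mm, in tool frac [-1.83408941e-01 -1.52220133e-02 -5.62008936e-05]
```

Call:
send_rows --pt "0 0 -0.01 0.1 0 0 0" --pt "0 0 -0.015 0.3 0 0 0" --pt "0 0 -0.015 0.5 0 0 0" --pt "0 0 -0.015 0.7 0 0 0" --pt "0 0 -0.015 0.87 0 0 0" --pt "0 0 -0.015 0.97 0 0 0" --pt "0 0 -0.015 1 0 0 0"

```text
clock: 2.85
tcp_pos: [0.4653, 0.1762, 0.0897]
orientation: [0.308, -3.122, 0.001]
contact_force: [-0.3, -0.2, 0.2]
grip_width: 0.0002
```

Call:
send_rows --pt "0 0 0 0.08 0 0 0" --pt "0 0 0 0.18 0 0 0" --pt "0 0 0 0.26 0 0 0" --pt "0 0 0 0.31 0 0 0" --pt "0 0 0 0.315 0 0 0" --pt "0 0 0 0.315 0 0 0"

```text
clock: 3.35
tcp_pos: [0.4677, 0.1755, 0.0453]
orientation: [-0.305, 3.127, 0.001]
contact_force: [0.6, 0.2, -0.4]
grip_width: -0.0
```

```bash
python3 -c "
from h import *
from bench import r
st()
o=[]
for n in('side','top'):
    f=r.grab_frame(n);o.append(f['pixels'])
a=cv2.resize(o[0][200:350,100:370],None,fx=1.7,fy=1.7);b=cv2.resize(o[1][100:250,170:290],None,fx=2.7,fy=2.7)
im=np.zeros((420,790,3),np.uint8);im[:a.shape[0],:a.shape[1]]=a;im[:b.shape[0],790-b.shape[1]:]=b
cv2.imwrite('pics/c2.png',im[:,:,::-1])"
```

```text
t 3.35 p [0.4677 0.1755 0.0453] push/face coords -0.07721545505893657 -0.002062699265747241 tool y az-goal(deg) -0.017377952290473786 tilt [-0.  0. -1.] F [ 0.56  0.16 -0.36] w -4.884576114355615e-06
```

View pics/c2.png

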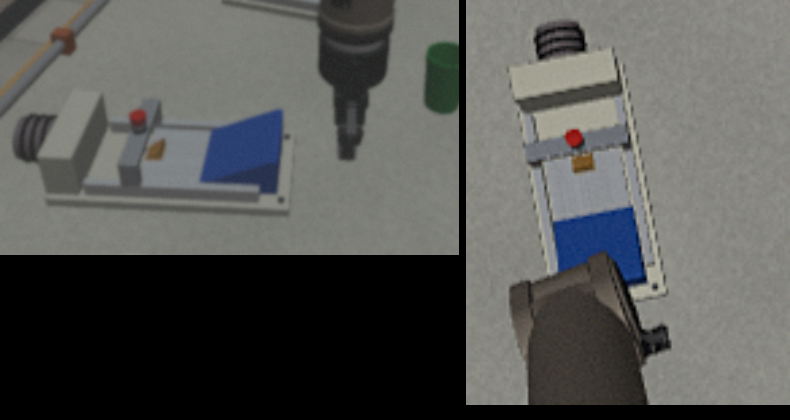

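Side view: the closed fingers stand in front of the face, level with its middle, and the beaker is clear. Now I approach and push slowly.

Call:
send_rows --pt "0 -0.08 0 0 0 0 0" --pt "0 -0.18 0 0 0 0 0" --pt "0 -0.27 0 0 0 0 0" --pt "0 -0.32 0 0 0 0 0" --pt "0 -0.35 0 0 0 0 0" --pt "0 -0.38 0 0 0 0 0" --pt "0 -0.41 0 0 0 0 0" --pt "0 -0.44 0 0 0 0 0" --pt "0 -0.47 0 0 0 0 0" --pt "0 -0.47 0 0 0 0 0" --pt "0 -0.47 0 0 0 0 0"

```text
clock: 4.37
tcp_pos: [0.5365, 0.1881, 0.0449]
orientation: [0.304, -3.126, 0.0]
contact_force: [-2.2, -0.9, 1.2]
grip_width: -0.0001
```

```bash
python3 -c "
from h import *
st()"
```

```text
t 4.37 p [0.5365 0.1881 0.0449] push/face coords -0.007365522488423466 -0.0030472126653407136 tool y az-goal(deg) -0.06849077870145948 tilt [-0.001 -0.    -1.   ] F [-2.16 -0.86  1.15] w -6.445636723752203e-05
```

Contact shows as about 2.3 N against the push. I continue.

Call:
send_rows --pt "0 -0.03 0 0 0 0 0" --pt "0 -0.06 0 0 0 0 0" --pt "0 -0.09 0 0 0 0 0" --pt "0 -0.12 0 0 0 0 0" --pt "0 -0.15 0 0 0 0 0" --pt "0 -0.18 0 0 0 0 0" --pt "0 -0.21 0 0 0 0 0" --pt "0 -0.24 0 0 0 0 0" --pt "0 -0.27 0 0 0 0 0" --pt "0 -0.3 0 0 0 0 0" --pt "0 -0.3 0 0 0 0 0" --pt "0 -0.3 0 0 0 0 0"

```text
clock: 5.37
tcp_pos: [0.5794, 0.1963, 0.0446]
orientation: [0.304, -3.123, 0.001]
contact_force: [-5.7, -1.9, 4.9]
grip_width: 0.0002
```

```bash
python3 -c "
from h import *
from bench import r
st()
a=cv2.resize(r.grab_frame('side')['pixels'][220:340,100:320],None,fx=3,fy=3,interpolation=cv2.INTER_CUBIC)
cv2.imwrite('pics/c3.png',a[:,:,::-1])"
```

```text
t 5.37 p [0.5794 0.1963 0.0446] push/face coords 0.03635946876883971 -0.003258465967625616 tool y az-goal(deg) -0.06391979167928241 tilt [-0.004 -0.001 -1.   ] F [-5.66 -1.91  4.86] w 0.00021174523125883185
```

View pics/c3.png

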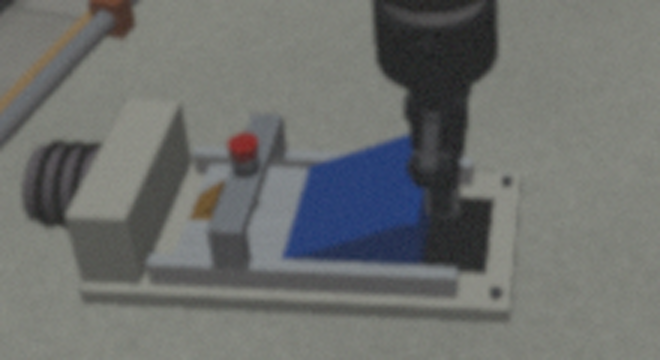

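The slide is back about 45 mm, and the ramp has passed under the bridge. I push the last part slowly.

Call:
send_rows --pt "0 -0.02 0 0 0 0 0" --pt "0 -0.04 0 0 0 0 0" --pt "0 -0.06 0 0 0 0 0" --pt "0 -0.08 0 0 0 0 0" --pt "0 -0.08 0 0 0 0 0" --pt "0 -0.08 0 0 0 0 0"

```text
clock: 5.92
tcp_pos: [0.5906, 0.1984, 0.0446]
orientation: [0.303, -3.122, 0.002]
contact_force: [-8.2, -2.4, 5.7]
grip_width: 0.0
```

```bash
python3 -c "
from h import *
st()"
```

```text
t 5.92 p [0.5906 0.1984 0.0446] push/face coords 0.04779634524580321 -0.0033993796672243965 tool y az-goal(deg) -0.0732145721347166 tilt [-0.005 -0.002 -1.   ] F [-8.24 -2.38  5.72] w 2.266901809794717e-05
```

Call:
send_rows --pt "0 -0.01 0 0 0 0 0" --pt "0 -0.02 0 0 0 0 0" --pt "0 -0.03 0 0 0 0 0" --pt "0 -0.04 0 0 0 0 0" --pt "0 -0.04 0 0 0 0 0" --pt "0 -0.04 0 0 0 0 0" --pt "0 -0.04 0 0 0 0 0"

```text
clock: 6.5
tcp_pos: [0.5936, 0.199, 0.0445]
orientation: [0.303, -3.116, 0.003]
contact_force: [-17.0, -3.3, 15.1]
grip_width: -0.0001
```

```bash
python3 -c "
from h import *
from bench import r
st()
a=cv2.resize(r.grab_frame('side')['pixels'][220:340,100:320],None,fx=3,fy=3,interpolation=cv2.INTER_CUBIC)
cv2.imwrite('pics/c4.png',a[:,:,::-1])"
```

```text
t 6.5 p [0.5936 0.199  0.0445] push/face coords 0.050787903107155516 -0.0034046914136539024 tool y az-goal(deg) -0.057732389195379596 tilt [-0.011 -0.003 -1.   ] F [-16.96  -3.33  15.13] w -7.753920994521587e-05
```

The end stop is reached: force jumped to 17 N after only 3 mm more. Now I retreat.

Call:
send_rows --pt "0 0.03 0 0 0 0 0" --pt "0 0.06 0 0 0 0 0" --pt "0 0.1 0 0 0 0 0" --pt "0 0.14 0 0 0 0 0" --pt "0 0.18 0 0 0 0 0" --pt "0 0.22 0 0 0 0 0" --pt "0 0.26 0 0 0 0 0" --pt "0 0.32 0 0 0 0 0" --pt "0 0.4 0 0 0 0 0" --pt "0 0.48 0 0 0 0 0" --pt "0 0.56 0 0 0 0 0" --pt "0 0.6 0 0 0 0 0" --pt "0 0.6 0 0 0 0 0" --pt "0 0.6 0 0 0 0 0"

```text
clock: 7.72
tcp_pos: [0.5112, 0.1833, 0.0454]
orientation: [-0.304, 3.125, 0.001]
contact_force: [0.1, -0.6, -0.7]
grip_width: -0.0001
```

```bash
python3 -c "
from h import *
from bench import r
st()
a=cv2.resize(r.grab_frame('side')['pixels'][220:340,100:320],None,fx=3,fy=3,interpolation=cv2.INTER_CUBIC)
cv2.imwrite('pics/c5.png',a[:,:,::-1])"
```

```text
t 7.72 p [0.5112 0.1833 0.0454] push/face coords -0.03311036728896753 -0.0027935500857541504 tool y az-goal(deg) -0.057420346360913754 tilt [ 0.001  0.001 -1.   ] F [ 0.08 -0.65 -0.66] w -0.00010512081912490312
```

View pics/c5.png

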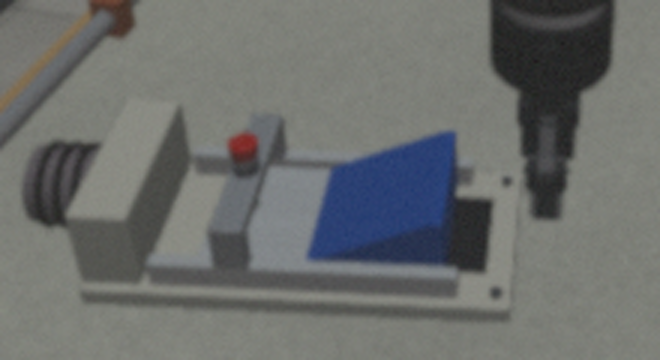

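The slide is held partway and the pin head is down. I move the hand back and up, then measure.

Call:
send_rows --pt "0 0.1 0 0 0 0 0" --pt "0 0.22 0 0 0 0 0" --pt "0 0.28 0 -0.1 0 0 0" --pt "0 0.28 0 -0.3 0 0 0" --pt "0 0.28 0 -0.5 0 0 0" --pt "0 0.28 0 -0.7 0 0 0" --pt "0 0.28 0 -0.8 0 0 0" --pt "0 0.28 0 -0.8 0 0 0" --pt "0 0.28 0 -0.8 0 0 0" --pt "0 0.28 0 -0.8 0 0 0"

```text
clock: 8.6
tcp_pos: [0.4692, 0.1748, 0.1643]
orientation: [0.304, -3.126, 0.001]
contact_force: [-0.1, 0.4, -0.8]
grip_width: 0.0
```

```bash
python3 -c "
from h import *
from bench import r
st()
t=r.grab_frame('top');s=r.grab_frame('side');o=pickle.load(open('f0.pkl','rb'))
R=lambda f,roi: cv2.bitwise_or(mask(f,(0,150,90),(6,255,255),roi),mask(f,(174,150,90),(180,255,255),roi))
for f in(o['side'],s): print('pin side',cen(R(f,(170,250,195,280))))
# back edge/centroid shift of blue in side; far top corner = rightmost of contour top
for f in(o['side'],s):
    c=big(mask(f,(105,120,50),(130,255,255),(190,245,290,330))).reshape(-1,2)
    q=c[np.argmax(c[:,0]-1.5*c[:,1])];w=ray(f,q,.066)[:2];print('corner',q,'travel coord',(w-C)@U)
d=cv2.absdiff(cv2.cvtColor(t['pixels'],7),cv2.cvtColor(o['top']['pixels'],7))
for n,(x,y) in dict(beaker=(285,266),bottle=(130,188),jar=(423,204),orange=(357,215)).items(): print(n,'diff',d[y-18:y+18,x-18:x+18].mean())
print('floor diff',d[100:140,260:300].mean())
im=np.hstack([s['pixels'][120:420,60:400],t['pixels'][90:390,100:450]])
cv2.imwrite('pics/c6.png',im[:,:,::-1])"
```

```text
t 8.6 p [0.4692 0.1748 0.1643] push/face coords -0.07596854156208789 -0.0030246852584254456 tool y az-goal(deg) -0.06938272043676363 tilt [-0.001 -0.    -1.   ] F [-0.05  0.4  -0.84] w 3.16737590779014e-05
pin side (np.float64(180.65625), np.float64(267.6875), 32)
pin side (np.float64(180.47058823529412), np.float64(267.8529411764706), 34)
corner [264 265] travel coord 0.0062648006775471166
corner [250 265] travel coord 0.035125299863357835
beaker diff 7.315586419753086
bottle diff 6.8140432098765435
jar diff 7.0609567901234565
orange diff 6.484567901234568
floor diff 7.899375
```

View pics/c6.png

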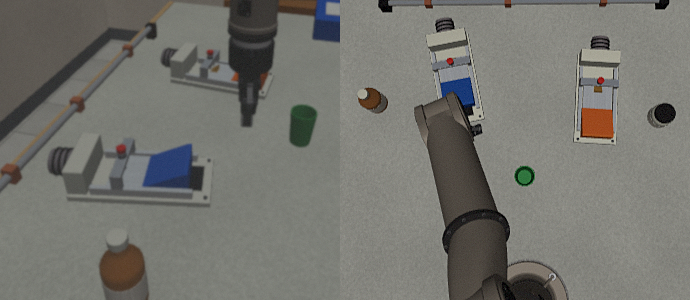

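The slide has moved about 29 mm from shut and the pin head is back at its starting pixel. The bystanders and the orange damper differ from the first picture only by noise, and the hand is clear.

```bash
python3 -c "
from bench import r
print(r.hand_in())"
```

```text
the job is handed in; nothing more can be done
None
```

I set the blue damper to half open and handed the job in at about 8.7 s of the 32 s allowed. The hand-in gives no verdict, so the result rests on my own checks.

**Push:** I pushed with the closed fingertips, gripping nothing, until the slide met its end stop. The highest force I read was about 23 N in all, about 17 N of it along the push. I then let the slide spring back onto its stop pin and drew the hand back and up.

**Last checks:**
- **Slide:** it sits about 29 mm from shut in the side view, within the 26–34 mm band. I measured this to a few millimetres at best.
- **Stop pin:** the blue pin's red head is within 0.2 pixel of where it started, so it is down.
- **Other objects:** the orange damper, beaker, bottle and jar differ from the first picture only by image noise.
- **Hand:** it is clear, with the tool force under 1 N, which is noise level.

No check failed or disagreed.

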